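Screw a fixture riser down into its T-nut by feel

TASK

One of the two square risers on the slotted base plate is still missing its hold-down screw. Take the long waisted screw out of the rack, lower it down the open bore, start its thread by feel in the T-nut at the bottom without forcing or cross-threading it, and screw it home until its head has squeezed the spring collar on the riser nearly flat. Then let go of it, and leave everything else where it is.

Things in the scene. Friction and masses are not known exactly. Their poses are not given: they have to be found in the camera images.
- screw: the long hold-down screw, steel, about 0.4 kg, hanging upright by its flange in a hole of the rack. Origin on its axis at the flange's underside, z up. Above the origin: flange 54 mm across, 6 mm thick, then a round knurled knob 40 mm across up to 40 mm above the origin. Below it: guide shoulder 22 mm across to 40 mm, waist 13 mm across to the thread, cone nose to 103.2 mm. Its yaw has no meaning
- screw_end (a point): lower end of the screw's thread, on its axis 96.2 mm below the origin; two opposite runs, 22 mm across, 85 degrees long, 4 mm thick, ends rounded. Landed on a ridge's upper end they jam if turned clockwise. Turned anticlockwise under light pressure they climb (half a turn at most), then drop off the ridge ends, the screw's origin 8 to 12 mm above well_mouth; from there clockwise leads straight in
- riser: the riser without a screw: aluminium block 56 mm square, 80 mm tall, fixed on the 25 mm thick base plate; origin at the centre of its foot. With it count its T-nut and spring collar; the thread is spoiled if the screw presses on these with more than 30 N in all (thread and collar added up)
- well_mouth (a point): centre of the open bore in the top face of that riser; z up. The bore is 24 mm across, countersunk to 31 mm in its top 6 mm, and about 100 mm deep. Lowered without turning, the screw comes to rest on the T-nut's ridges with its origin 8 to 18 mm above this point, which height is not known beforehand
- thread_top (a point): upper end of the T-nut's thread, on the bore's axis 78 mm below well_mouth. Two-start, right-hand: clockwise seen from above goes down, 20 mm a turn (3.2 mm per rad). Two ridges 4.5 mm thick with rounded upper ends 180 degrees apart and 5.5 mm of free height between them. Where they start is different each time and cannot be seen; the point's yaw does not tell it
- washer (a joint): spring collar on that riser, a steel ring 46 mm outside, 31 mm inside, 4 mm thick. Value: how far it is pressed down, 0 (top 8 mm above well_mouth) to 0.004 m, flat (top 4 mm above). Pushes up with 3 N free, 7 N flat, so an unthreaded screw rises again. From the drop at the thread's start to flat takes about 2 rad clockwise, from elsewhere up to 4.9
- rack: grey sheet-metal rack, a bridge 64 x 216 mm and 115 mm tall with three 32 mm holes 70 mm apart along its y; origin under its centre on the bench. The long screw, the short screw and the plug gauge hang in the holes in any order
- riser_done: the other riser, already screwed down: same block with an identical screw head on top (its knob reaches 124 mm above this origin). Origin at the centre of its foot on the plate
- short_screw: bystander in the rack: short screw with a knob 26 mm across and 27 mm tall; origin at its flange's underside
- plug_gauge: bystander in the rack: plug gauge with a slim handle 16 mm across and 52 mm tall; origin at its flange's underside
- ring_gauge: bystander: dark steel ring 48 mm across, 16 mm high, on the base plate between the risers; origin under its centre
- caliper: bystander: digital caliper lying at the far side of the bench, 150 mm long, 12 mm high
- gauge_block: bystander: steel gauge block 35 x 9 x 30 mm near the robot
- loupe: bystander: black inspection loupe 46 mm across, 42 mm high, at the far side
- bushing: bystander: brass bushing 32 mm across, 25 mm high, at the far side
Not all that is in view belongs to the job. What is shaped like the screw but pink or turquoise is not meant.

How it is judged:
By the outcome, as a careful person would: the job done as asked, in the order asked, and still so for the second after the job is handed in, with the robot touching nothing.
It also fails if it takes over 72 s, if anything falls off the work surface, if the arm or the gripper's body presses on something with over 40 N, if the wrist force passes 120 N, or if a joint passes its speed limit or range.

ROBOT

A 6-joint arm with a two-finger parallel gripper is mounted at the origin on the work surface. World frame = base frame: x ahead of the robot, y to its left, z up, the work surface at z = 0. Lengths are in m, angles in rad, forces in N, time in s.
With the tool pointing down it reaches from about 0.225 to 0.875 m from the base axis. Payload 3.4 kg.
Tool frame: the origin (TCP) lies between the finger pads; the fingertips stand 8 mm ahead of it and the grasp point (between the pads) lies 11 mm behind it; z points along the fingers, y is the line along which they close (so a half turn about z gives the same grasp; the last joint's range is limited). The gripper opens to 85 mm and grips with 20 to 120 N. Pads are 22 mm wide; open, the fingers measure 114 mm over their backs; the gripper's body (76 mm by 85 mm) begins 54 mm behind the grasp point. The pads swing forward as they close: fully open they stand 13 mm farther back than shut.
Start: joints at [-1.4, 0.276, 1.505, -0, 1.361, -0.121], TCP at [0.165, -0.551, 0.239] pointing down, gripper open.
Joint ranges: [-2.89, 2.89], [-0.75, 2.08], [0.22, 2.7], [-1.18, 4.32], [0.11, 2.71], [-2.7, 2.7]. Speed limits (rad/s): [2.57, 2.57, 3.14, 3.14, 3.14, 3.14].

INTERFACE

Orientations are given as a unit quaternion [w, x, y, z].
In Python, from rig import manip gives the robot as it stands.
- The arm moves only by the tool move_arm, never from a script. Its argument "deltas" is a list that holds one entry, the list of rows, each a list of 5 numbers: the shift along the tool's x, y, z normalised to -1 to 1, where 1 is 80 cm, then the turn about the tool's z normalised to -1 to 1, where 1 is 120 degrees, then the closure, from -1 (fully open) to 1 (shut). In form: [[[tx, ty, tz, twist, grip], ...]]. A call has 1 to 12 rows; each row is the pose to reach, as a shift and turn from the pose commanded when the call began, along the tool's axes at that moment; what a row does not reach only later rows make up. A row lasts 1/10 s, in which the tool goes at most 50 mm and 8.59 degrees, less where a joint would pass 70% of its speed; a pose out of reach is approached as far as the arm can. A call with a number of a shift or a turn outside -1 to 1 is refused whole. A call with a gripper value outside its range is refused whole. The fingers move at their own pace and stop on an object; "squeeze" is the grip in N (left out, the last holds). Time passes only in rows, so rows that repeat a pose let the fingers close. It gives the time, the measured TCP pose, the force, the opening and the grip force at its end, in the units of the state.
- manip.get_state(): the state, without advancing time (a new reading comes with each control period).
- manip.get_image(name): name is "side" or "top" or "wrist"; returns the picture (480x640x3 uint8, red, green, blue); there is no depth.
- manip.camera_params(name): a dict with "fx", "fy", "cx", "cy" (pixels), "dist" ([k1, k2, p1, p2, k3] as OpenCV has them; the pictures are not rectified), "R" (3x3) and "t" (3): a world point X has camera coordinates R X + t; the wrist camera has in their place "tool_from_camera" (4x4, takes a point from camera to tool coordinates, whose origin is the TCP and whose axes are the flange's). Camera axes: x right, y down, z forward; pixel columns grow to the right and rows downward; lengths in m; the calibration is good to about 2 mm. A picture is of the moment at which its call begins: read the wrist's pose just before it. camera_params takes no time and is no camera call.
- manip.sign_off(): hands the job in; it is judged then, once.
The state is a dict: "clock": time; "qpos": joint angles; "qd": joint speeds; "effort": joint torques, N m; "position": TCP position; "ee_rot": TCP orientation; "contact_force": force on the tool from outside, world axes, zero at the start; "moment": the same for the moment, N m; "width": finger opening in m; "gripper_force": force on a finger pad.
Only numpy, scipy, OpenCV 4.12 (cv2) and the standard library are available. Lean on these libraries where they do the work, as an engineer would, in place of code of your own. Each camera call takes 0.05 s, during which the arm holds its last target. There are 200 camera calls.

## Working session

There is one attempt and no reset: what is moved stays moved. The work goes in short steps, Python scripts to look and compute and a tool call to move; the robot and the scene stay as the last step left them, time stands still between calls to the robot, and variables do not carry over. Pictures are saved under pics/ and viewed, at most 10 in all, crops included, and the job is handed in when it is done.

Besides the shell and the picture viewer there is one more tool, called after "Emit:" as name([rows], argument=value, ...), one row to a line, values as JSON. move_arm: Moves the arm, as the interface text tells. Scaled input: -1 to 1 covers 80 cm each way for a shift and 120 degrees each way for a turn. Its arguments: {"type":"object","properties":{"deltas":{"type":"array","items":{"type":"array","items":{"type":"array","items":{"type":"number","minimum":-1,"maximum":1}}}},"squeeze":{"type":"number"}},"required":["deltas"]}

```bash
mkdir -p pics; python3 - <<'E'
from rig import manip
import cv2
print(manip.get_state())
for n in("side","top"):
    im=manip.get_image(n); cv2.imwrite(f"pics/{n}0.png",im[:,:,::-1]); 
for n in("side","top","wrist"):print(n,manip.camera_params(n))
E
```

```text
{'clock': 0.0, 'qpos': array([-1.40004098e+00,  2.76594663e-01,  1.50611596e+00,  6.07525829e-06,
        1.36067641e+00, -1.20962306e-01]), 'qd': array([ 1.58176791e-03,  3.05425809e-04, -2.46203531e-04, -3.94966739e-04,
        5.91352709e-05, -9.11342972e-05]), 'effort': array([-1.10584020e-03, -4.16766930e+01, -2.45803428e+01, -2.33079084e-05,
        1.10129084e-02,  3.03765589e-06]), 'position': array([ 0.16530126, -0.55020835,  0.23844672]), 'ee_rot': array([-8.96982486e-04,  9.89381142e-01,  1.45341500e-01, -1.93651856e-05]), 'contact_force': array([-0.23307991,  0.69179498, -0.09500679]), 'moment': array([ 0.01928007, -0.02308271,  0.02094365]), 'gripper_force': 0.0, 'width': 0.08528895456849113}
side {'fx': 539.3705579900954, 'fy': 539.3705579900954, 'cx': 314.66175935636574, 'cy': 243.76168806861423, 'dist': array([0.05087605, 0.        , 0.        , 0.        , 0.        ]), 'R': array([[-0.99626446, -0.08507643,  0.01480287],
       [-0.05746748,  0.52523284, -0.84901587],
       [ 0.06445629, -0.84669502, -0.52815994]]), 't': array([0.57605709, 0.1277826 , 0.91810637])}
[... 246 characters left out ...]
   [-0.99787826, -0.01699888, -0.06284921],
       [ 0.06241815,  0.02480032, -0.99774191]]), 't': array([-0.02011901,  0.57929512,  1.08820343])}
wrist {'fx': 355.95502618239647, 'fy': 355.95502618239647, 'cx': 320.5483014948986, 'cy': 243.70853209513797, 'dist': array([-0.06811528,  0.        ,  0.        ,  0.        ,  0.        ]), 'tool_from_camera': array([[ 9.06672082e-06, -9.58224820e-01, -2.86016075e-01,
         7.27911379e-02],
       [ 9.99999835e-01, -1.55655410e-04,  5.53184279e-04,
         1.33022418e-04],
       [-5.74594856e-04, -2.86016032e-01,  9.58224660e-01,
        -1.34387515e-01],
       [ 0.00000000e+00,  0.00000000e+00,  0.00000000e+00,
         1.00000000e+00]])}
```

View pics/side0.png

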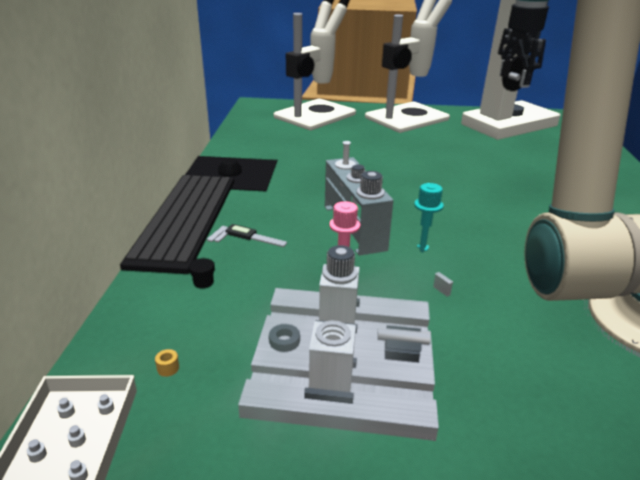

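View pics/top0.png

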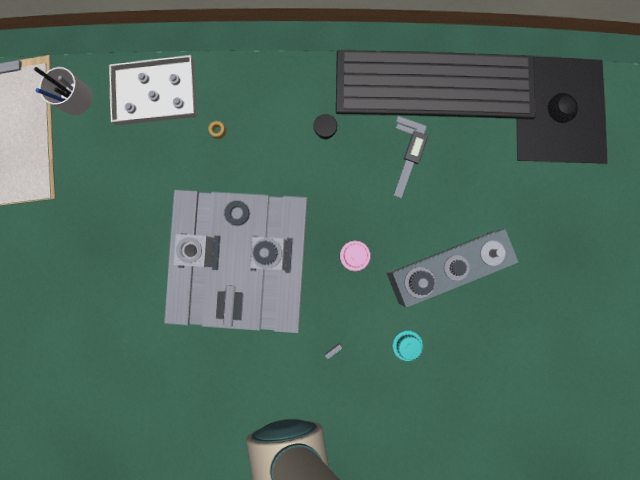

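Candidates in the top view: knurled steel knob in the rack at (421,283); the smaller short screw at (457,267); the plug gauge at (493,253); the finished riser's head at (266,253); pink at (355,255); turquoise at (408,346). I choose the large steel knob in the rack at (421,283), which is (371,180) in the side view. The open bore is at (190,250) in the top view and (333,333) in the side view. I'll measure both points and make one close crop.

```bash
cat > h.py <<'E'
import numpy as np, cv2
from rig import manip
from scipy.spatial.transform import Rotation as Ro
def cam(n,s=None):
    p=manip.camera_params(n)
    K=np.array([[p['fx'],0,p['cx']],[0,p['fy'],p['cy']],[0,0,1]])
    if n!='wrist': R,t=p['R'],p['t']
    else:
        q=s['ee_rot']; T=np.eye(4); T[:3,:3]=Ro.from_quat([q[1],q[2],q[3],q[0]]).as_matrix(); T[:3,3]=s['position']
        W=np.linalg.inv(T@p['tool_from_camera']); R,t=W[:3,:3],W[:3,3]
    return K,p['dist'],R,t
def ray(c,uv):
    K,d,R,t=c; n=cv2.undistortPoints(np.array([[uv]],float),K,d)[0,0]
    return -R.T@t, R.T@np.array([n[0],n[1],1])
def onz(c,uv,z):
    o,d=ray(c,uv); return o+d*(z-o[2])/d[2]
def tri(c1,u1,c2,u2):
    o1,d1=ray(c1,u1);o2,d2=ray(c2,u2)
    k=np.linalg.lstsq(np.c_[d1,-d2],o2-o1,rcond=None)[0]
    a,b=o1+k[0]*d1,o2+k[1]*d2; return (a+b)/2,np.linalg.norm(a-b)
def proj(c,X):
    K,d,R,t=c; return cv2.projectPoints(np.array([X],float),R,t,K,d)[0][0,0]
def tool(s,X):
    q=s['ee_rot']; return Ro.from_quat([q[1],q[2],q[3],q[0]]).inv().apply(np.array(X)-s['position'])
E
python3 - <<'E'
from h import *
T,S=cam('top'),cam('side')
for nm,a,b,z in (('knob',(421,283),(371,177),.155),('mouth',(190,250),(333,333),.113),('done',(266,253),(341,253),.149)):
    print(nm,onz(T,a,z),onz(S,b,z),tri(T,a,S,b))
t=cv2.imread('pics/top0.png');s=cv2.imread('pics/side0.png')
f=lambda im,x,y:cv2.resize(im[y-50:y+50,x-50:x+50],(390,390),interpolation=cv2.INTER_CUBIC)
v=np.vstack([np.hstack([f(t,430,275),f(t,200,250)])]);w=np.hstack([f(s,365,190),f(s,333,340)])
cv2.imwrite('pics/crop.png',cv2.resize(np.vstack([v,w]),(600,600)))
E
```

```text
knob [ 0.48966942 -0.18839327  0.155     ] [ 0.48907794 -0.17915122  0.155     ] (array([ 0.48914985, -0.1890955 ,  0.15044262]), np.float64(0.0008427043939426519))
mouth [0.53935709 0.21478731 0.113     ] [0.53700473 0.22034549 0.113     ] (array([0.53830069, 0.21576946, 0.10902501]), np.float64(0.0023391658818236825))
done [0.53573722 0.07432914 0.149     ] [0.53399718 0.08221308 0.149     ] (array([0.53499267, 0.07486588, 0.14429201]), np.float64(0.0017326833549694523))
```

View pics/crop.png

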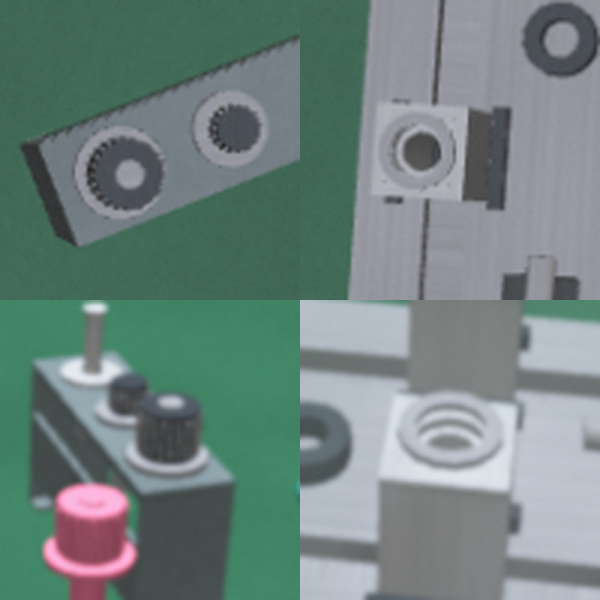

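The crop confirms the choice: the knurled steel knob, about 40 mm across and with a light disc on top, is at top pixel (423,283). The bare collar and bore are at (189,250). The triangulated heights agree with the sizes given to within 5 mm. I move above the screw, fingers across the rack.

Emit:
move_arm([
  [[0.518,-0.317,0,-0.8,-1],[0.518,-0.317,0,-0.8,-1],[0.518,-0.317,0,-0.8,-1],[0.518,-0.317,0,-0.8,-1],[0.518,-0.317,0,-0.8,-1],[0.518,-0.317,0,-0.8,-1],[0.518,-0.317,0,-0.8,-1],[0.518,-0.317,0,-0.8,-1],[0.518,-0.317,0,-0.8,-1],[0.518,-0.317,0,-0.8,-1],[0.518,-0.317,0,-0.8,-1],[0.518,-0.317,0,-0.8,-1]],
])

```text
clock: 1.3
position: [0.4897, -0.1874, 0.2387]
ee_rot: [-0.001, 0.552, 0.834, -0.0]
contact_force: [-0.4, 0.3, -0.8]
width: 0.0858
gripper_force: 0.0
```

```bash
python3 - <<'E'
from h import *
s=manip.get_state(); im=manip.get_image('wrist'); cv2.imwrite('pics/w1.png',im[:,:,::-1])
print({k:np.round(s[k],4) for k in ('clock','qpos','position','ee_rot','contact_force')})
c=cam('wrist',s); print(proj(c,[.489,-.188,.155]))
E
```

```text
{'clock': np.float64(1.3), 'qpos': array([-4.9810e-01,  2.0050e-01,  1.6100e+00, -3.0000e-04,  1.3322e+00,
       -8.9820e-01]), 'position': array([ 0.4897, -0.1874,  0.2387]), 'ee_rot': array([-6.000e-04,  5.525e-01,  8.335e-01, -2.000e-04]), 'contact_force': array([-0.4462,  0.2687, -0.8267])}
[319.4348024  255.21534779]
```

View pics/w1.png

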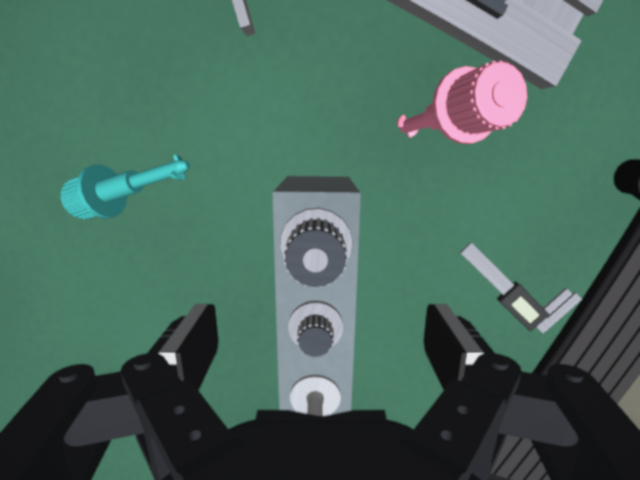

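The wrist view shows the chosen knob's top disc at (316,260), the short screw at (316,335) and the plug gauge at (316,395), with the rack running vertically. The fingers stand left and right, clear of its neighbours.

```bash
python3 - <<'E'
from h import *
s=manip.get_state(); c=cam('wrist',s)
im=cv2.imread('pics/w1.png'); hsv=cv2.cvtColor(im,cv2.COLOR_BGR2HSV)
m=((hsv[...,2]<110)&(hsv[...,1]<90)).astype(np.uint8); m[:, :270]=0;m[:,365:]=0;m[:205]=0;m[300:]=0
n,l,st,ce=cv2.connectedComponentsWithStats(m); print(st[1:],ce[1:])
for uv,z in (((316,260),.155),((316,242),.121)):
    X=onz(c,uv,z); print(X,tool(s,X))
E
```

```text
[[ 285  219   61   67 2460]] [[315.31219512 251.19471545]]
[ 0.48772892 -0.19263061  0.155     ] [-0.0036272  -0.00299873  0.08382519]
[ 0.48647663 -0.1907785   0.121     ] [-0.00145482 -0.00340031  0.11782693]
```

Emit:
move_arm([
  [[-0.003,-0.004,0.06,0,-1],[-0.003,-0.004,0.12,0,-1],[-0.003,-0.004,0.133,0,-1],[-0.003,-0.004,0.133,0,-1],[-0.003,-0.004,0.133,0,1],[-0.003,-0.004,0.133,0,1],[-0.003,-0.004,0.133,0,1],[-0.003,-0.004,0.133,0,1],[-0.003,-0.004,0.133,0,1],[-0.003,-0.004,0.133,0,1],[-0.003,-0.004,0.133,0,1],[-0.003,-0.004,0.133,0,1]],
], squeeze=60)

```text
clock: 2.55
position: [0.4882, -0.1929, 0.1351]
ee_rot: [0.002, 0.554, 0.833, -0.0]
contact_force: [-1.4, -0.6, 5.6]
width: 0.0383
gripper_force: 60.1
```

Emit:
move_arm([
  [[0,0,-0.04,0,1],[0,0,-0.09,0,1],[0,0,-0.14,0,1],[0,0,-0.19,0,1],[0,0,-0.206,0,1],[0.03,0.017,-0.206,0.03,1],[0.075,0.043,-0.206,0.08,1],[0.12,0.07,-0.206,0.13,1],[0.165,0.095,-0.206,0.18,1],[0.21,0.121,-0.206,0.23,1],[0.25,0.144,-0.206,0.28,1],[0.28,0.161,-0.206,0.33,1]],
], squeeze=70)

```text
clock: 3.75
position: [0.5186, 0.0668, 0.2959]
ee_rot: [-0.001, 0.804, 0.594, -0.001]
contact_force: [0.5, -0.3, -3.9]
width: 0.0381
gripper_force: 72.0
```

```bash
python3 - <<'E'
from h import *
s=manip.get_state(); print({k:np.round(s[k],4) for k in ('clock','qpos','position','ee_rot','contact_force','moment')})
print(tool(s,[.5385,.2155,.105]),tool(s,[.5385,.2155,.105])/.8)
E
```

```text
{'clock': np.float64(3.75), 'qpos': array([-5.6000e-03,  1.7080e-01,  1.5068e+00,  8.0000e-04,  1.4671e+00,
        2.9180e-01]), 'position': array([0.5186, 0.0668, 0.2959]), 'ee_rot': array([-0.0013,  0.8041,  0.5945, -0.001 ]), 'contact_force': array([ 0.496 , -0.327 , -3.8635]), 'moment': array([-0.0124, -0.0334, -0.0127])}
[ 0.1480424  -0.02394083  0.19093446] [ 0.185053   -0.02992604  0.23866808]
```

```bash
python3 - <<'E'
from h import *
s=manip.get_state(); im=manip.get_image('wrist'); cv2.imwrite('pics/w2.png',im[:,:,::-1])
c=cam('wrist',s); u=proj(c,[.5385,.2155,.113]); print(u)
x,y=int(u[0])-80,max(0,int(u[1])-60)
p=im[y:y+120,x:x+160,::-1]; print(x,y)
cv2.imwrite('pics/w2b.png',np.hstack([cv2.resize(im[:,:,::-1],(320,240)),cv2.resize(p,(320,240))]) if 0 else np.vstack([cv2.resize(p,(480,360),interpolation=cv2.INTER_CUBIC),cv2.resize(im[:,:,::-1],(480,240))]))
E
```

```text
[290.82250417  42.90513443]
210 0
```

View pics/w2b.png

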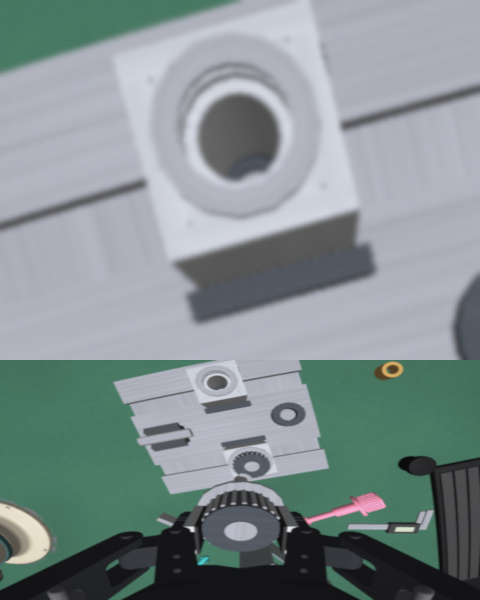

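The collar's outer outline is centred at wrist pixel (288.7,41.3) and the bore at (289.3,45.3). The held knob's disc is at about (320,342).

```bash
python3 - <<'E'
from h import *
s=manip.get_state(); c=cam('wrist',s)
for uv,z in (((288.7,41.3),.113),((289.3,45.3),.099)):
    X=onz(c,uv,z); print(X,tool(s,X),tool(s,X)/.8)
im=cv2.imread('pics/w2.png'); g=cv2.cvtColor(im,cv2.COLOR_BGR2GRAY)
m=(g>120).astype(np.uint8); m[:315]=0;m[375:]=0;m[:,:285]=0;m[:,355:]=0
n,l,st,ce=cv2.connectedComponentsWithStats(m); i=1+st[1:,4].argmax(); print(st[i],ce[i])
# in tool frame at knob top plane
p=manip.camera_params('wrist');T=p['tool_from_camera'];K,d=c[0],c[1]
v=cv2.undistortPoints(np.array([[ce[i]]],float),K,d)[0,0];D=T[:3,:3]@[v[0],v[1],1];o=T[:3,3]
print(o+D*(-.020-o[2])/D[2])
E
```

```text
[0.53790177 0.22261949 0.113     ] [ 0.1494805  -0.02574147  0.18380994] [ 0.18685063 -0.03217684  0.22976242]
[0.53727572 0.22310414 0.099     ] [ 0.14967943 -0.02642061  0.19781444] [ 0.18709929 -0.03302577  0.24726805]
[ 298  323   46   39 1389] [320.69330454 342.21094312]
[ 0.00068037  0.00012665 -0.02      ]
```

```bash
python3 - <<'E'
from h import *
manip.get_image('side');manip.get_image('side');manip.get_image('side')
s=manip.get_state(); im=manip.get_image('wrist'); cv2.imwrite('pics/w3.png',im[:,:,::-1])
print({k:np.round(s[k],4) for k in ('clock','position','ee_rot','qd')})
c=cam('wrist',s); u=proj(c,[.537,.2175,.113]); print(u)
x,y=int(u[0])-60,max(0,int(u[1])-45); print(x,y)
cv2.imwrite('pics/w3b.png',cv2.resize(im[y:y+90,x:x+120,::-1],(720,540),interpolation=cv2.INTER_CUBIC))
E
```

```text
{'clock': np.float64(3.95), 'position': array([0.5187, 0.0646, 0.2961]), 'ee_rot': array([-5.000e-04,  8.025e-01,  5.967e-01, -1.500e-03]), 'qd': array([-0.031 , -0.006 , -0.004 , -0.006 ,  0.0028, -0.0013])}
[288.15656056  37.64199696]
228 0
```

View pics/w3b.png

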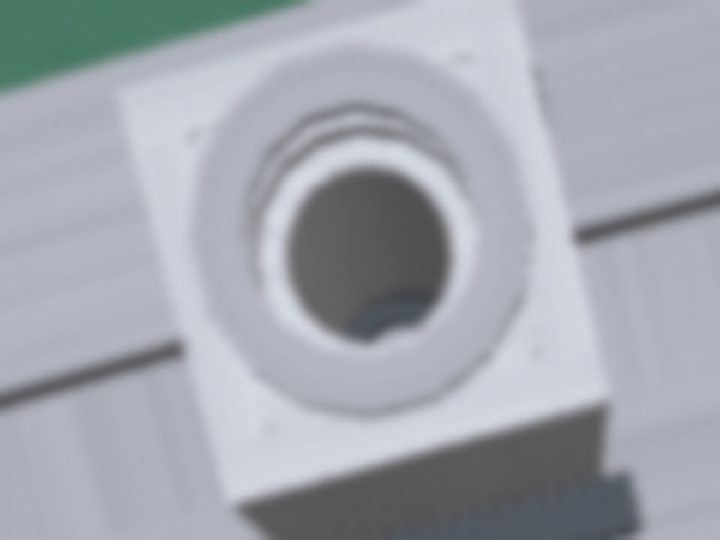

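The collar is centred at wrist pixel (288.4,38.3) and the bore at (289.5,42.3). This puts the bore axis near (0.5375, 0.217), within 2 mm of the top-camera estimate.

```bash
python3 - <<'E'
from h import *
s=manip.get_state(); print(s['clock'],s['position'],s['ee_rot'],s['qd'][0],s['qpos'][5])
for X in ([.5375,.217,.105],):
    print(tool(s,X)/.8)
c=cam('top'); print(s['contact_force'])
E
```

```text
4.0 [0.51888875 0.06390333 0.29639624] [-3.34922967e-04  8.02886182e-01  5.96130709e-01 -1.35831769e-03] -0.021629195398903536 0.2837257026153344
[ 0.19034544 -0.03256956  0.23897733]
[-0.14763618 -0.15123326 -4.67179518]
```

Emit:
move_arm([
  [[0.05,-0.008,0,0,1],[0.1,-0.016,0,0,1],[0.14,-0.024,0,0,1],[0.17,-0.029,0,0,1],[0.19,-0.0325,0,0,1],[0.19,-0.0325,0.02,0,1],[0.19,-0.0325,0.04,0,1],[0.19,-0.0325,0.06,0,1],[0.19,-0.0325,0.06,0,1],[0.19,-0.0325,0.06,0,1],[0.19,-0.0325,0.06,0,1]],
])

```text
clock: 5.1
position: [0.5397, 0.2168, 0.2507]
ee_rot: [0.0, 0.803, 0.595, 0.001]
contact_force: [-0.4, 0.6, -4.0]
width: 0.0385
gripper_force: 71.9
```

```bash
python3 - <<'E'
from h import *
manip.get_image('top')
s=manip.get_state(); im=manip.get_image('side')
print({k:np.round(s[k],4) for k in ('clock','position','ee_rot','qd','qpos','contact_force')})
p=s['position']; c=cam('side'); u=proj(c,[p[0],p[1],.125]); print(u, proj(c,[.5375,.217,.113]), tool(s,[.5375,.217,.105])/.8)
x,y=int(u[0])-65,int(u[1])-70; print(x,y)
cv2.imwrite('pics/s2.png',cv2.resize(im[y:y+100,x:x+130,::-1],(780,600),interpolation=cv2.INTER_CUBIC))
E
```

```text
{'clock': np.float64(5.15), 'position': array([0.5396, 0.217 , 0.2508]), 'ee_rot': array([5.000e-04, 8.034e-01, 5.954e-01, 9.000e-04]), 'qd': array([ 0.0054, -0.0016,  0.0011,  0.0021,  0.0004,  0.0016]), 'qpos': array([ 2.6280e-01,  2.7880e-01,  1.4722e+00, -3.0000e-04,  1.3885e+00,
        5.5810e-01]), 'contact_force': array([ 0.5576,  0.6086, -4.9769])}
[331.42195767 324.08945552] [332.76596264 331.2751338 ] [-0.00088955 -0.00292432  0.18224629]
266 254
```

View pics/s2.png

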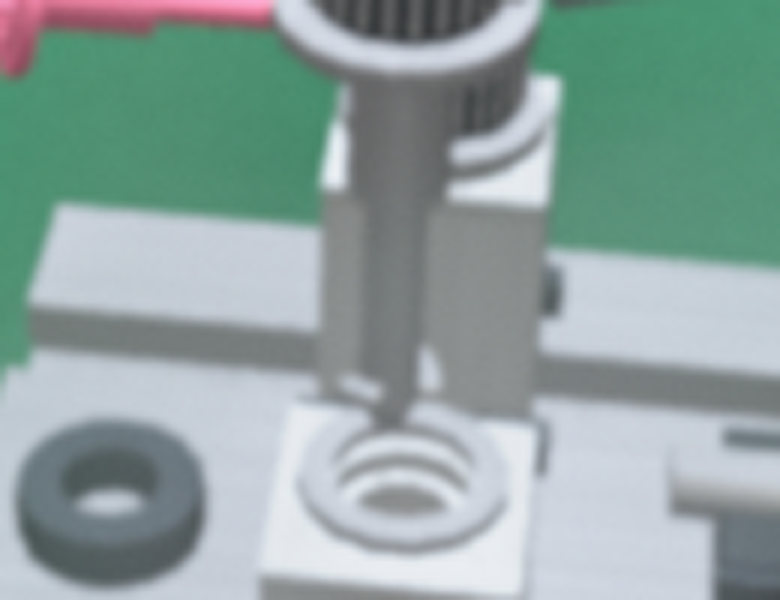

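The nose tip is at crop (390,425) and the collar centre at (404,476), so the nose stands about 3 mm too far along +x. I correct that and enter the bore slowly.

Emit:
move_arm([
  [[-0.0012,-0.0038,0,0,1],[-0.0012,-0.0038,0.005,0,1],[-0.0012,-0.0038,0.015,0,1],[-0.0012,-0.0038,0.025,0,1],[-0.0012,-0.0038,0.033,0,1],[-0.0012,-0.0038,0.041,0,1],[-0.0012,-0.0038,0.047,0,1],[-0.0012,-0.0038,0.05,0,1],[-0.0012,-0.0038,0.05,0,1]],
])

```text
clock: 6.1
position: [0.5355, 0.2172, 0.2092]
ee_rot: [-0.0, 0.803, 0.596, -0.0]
contact_force: [0.7, 0.2, -4.4]
width: 0.0382
gripper_force: 71.9
```

Emit:
move_arm([
  [[0,0,0.01,0,1],[0,0,0.02,0,1],[0,0,0.03,0,1],[0,0,0.04,0,1],[0,0,0.05,0,1],[0,0,0.06,0,1],[0,0,0.065,0,1],[0,0,0.065,0,1]],
])

```text
clock: 6.9
position: [0.5354, 0.2171, 0.1569]
ee_rot: [-0.0, 0.803, 0.596, -0.001]
contact_force: [-0.2, 0.5, -4.8]
width: 0.0379
gripper_force: 71.9
```

Emit:
move_arm([
  [[0,0,0.004,0,1],[0,0,0.008,0,1],[0,0,0.012,0,1],[0,0,0.015,0,1],[0,0,0.016,0,1],[0,0,0.016,0,1]],
])

```text
clock: 7.5
position: [0.5356, 0.2172, 0.1447]
ee_rot: [-0.0, 0.803, 0.596, -0.0]
contact_force: [0.3, 0.4, -4.8]
width: 0.0379
gripper_force: 71.9
```

Emit:
move_arm([
  [[0,0,0.001,0,1],[0,0,0.002,0,1],[0,0,0.003,0,1],[0,0,0.004,0,1],[0,0,0.004,0,1]],
])

```text
clock: 8.0
position: [0.5358, 0.2173, 0.1424]
ee_rot: [0.0, 0.803, 0.596, 0.0]
contact_force: [-0.6, -0.3, 0.4]
width: 0.0385
gripper_force: 72.4
```

Contact: about 5 N, with the origin about 17 mm above the mouth, so it rests on a ridge. Now I turn anticlockwise while following the climb.

Emit:
move_arm([
  [[0,0,-0.0005,-0.06,1],[0,0,-0.001,-0.12,1],[0,0,-0.0015,-0.18,1],[0,0,-0.002,-0.24,1],[0,0,-0.002,-0.24,1]],
])

```text
clock: 8.5
position: [0.536, 0.2171, 0.1431]
ee_rot: [0.0, 0.63, 0.777, 0.0]
contact_force: [1.1, -0.5, -4.8]
width: 0.0386
gripper_force: 72.1
```

Emit:
move_arm([
  [[0,0,0.002,-0.24,1],[0,0,0.002,0,1],[0,0,0.004,0,1],[0,0,0.004,0,1]],
])

```text
clock: 8.9
position: [0.5365, 0.2172, 0.1418]
ee_rot: [0.001, 0.63, 0.777, 0.001]
contact_force: [-1.2, -0.6, 5.4]
width: 0.038
gripper_force: 73.4
```

Emit:
move_arm([
  [[0,0,-0.001,0,1],[0,0,-0.001,-0.06,1],[0,0,-0.001,-0.12,1],[0,0,-0.0015,-0.18,1],[0,0,-0.002,-0.24,1],[0,0,-0.002,-0.24,1]],
])

```text
clock: 9.5
position: [0.5364, 0.2173, 0.1413]
ee_rot: [0.001, 0.417, 0.909, 0.0]
contact_force: [2.0, -0.3, -4.3]
width: 0.0383
gripper_force: 71.9
```

Emit:
move_arm([
  [[0,0,0.001,0,1],[0,0,0.002,0,1],[0,0,0.003,0,1],[0,0,0.003,0,1]],
])

```text
clock: 9.9
position: [0.5362, 0.2172, 0.1393]
ee_rot: [0.001, 0.417, 0.909, 0.0]
contact_force: [3.4, -0.4, -4.0]
width: 0.0382
gripper_force: 71.9
```

Emit:
move_arm([
  [[-0.0005,0.0006,0.001,0,1],[-0.0005,0.0006,0.002,0,1],[-0.0005,0.0006,0.003,0,1],[-0.0005,0.0006,0.003,0,1]],
])

```text
clock: 10.3
position: [0.5363, 0.2172, 0.1367]
ee_rot: [0.0, 0.417, 0.909, -0.0]
contact_force: [2.1, -1.2, -3.0]
width: 0.0378
gripper_force: 71.9
```

Emit:
move_arm([
  [[-0.0005,0.0006,0.001,0,1],[-0.0005,0.0006,0.001,0,1]],
])

```text
clock: 10.5
position: [0.5365, 0.2172, 0.1359]
ee_rot: [-0.0, 0.417, 0.909, -0.0]
contact_force: [1.4, -0.5, -2.4]
width: 0.0381
gripper_force: 72.0
```

Emit:
move_arm([
  [[0,0,0.001,0,1],[0,0,0.002,0,1],[0,0,0.002,0,1]],
])

```text
clock: 10.8
position: [0.5366, 0.2171, 0.1356]
ee_rot: [0.0, 0.417, 0.909, -0.0]
contact_force: [-0.1, -1.3, 5.7]
width: 0.0381
gripper_force: 73.1
```

Seated after the drop, 10.5 mm above the mouth, within the 8–12 mm given. Now clockwise, following the pitch.

Emit:
move_arm([
  [[0,0,-0.001,0,1],[0,0,-0.0005,0.06,1],[0,0,0,0.12,1],[0,0,0.0005,0.18,1],[0,0,0.001,0.24,1],[0,0,0.001,0.24,1]],
])

```text
clock: 11.4
position: [0.5362, 0.2172, 0.1341]
ee_rot: [-0.0, 0.63, 0.777, -0.0]
contact_force: [-1.6, -1.8, 4.1]
width: 0.0383
gripper_force: 72.8
```

Emit:
move_arm([
  [[0,0,0,0.06,1],[0,0,0.0005,0.12,1],[0,0,0.001,0.18,1],[0,0,0.0015,0.24,1],[0,0,0.0015,0.24,1]],
])

```text
clock: 11.9
position: [0.5361, 0.2174, 0.1325]
ee_rot: [-0.001, 0.802, 0.597, -0.001]
contact_force: [-2.4, -0.3, 3.6]
width: 0.0382
gripper_force: 72.7
```

Emit:
move_arm([
  [[0,0,0.0005,0.06,1],[0,0,0.001,0.12,1],[0,0,0.0015,0.18,1],[0,0,0.002,0.24,1],[0,0,0.002,0.24,1]],
])

```text
clock: 12.4
position: [0.536, 0.2177, 0.1309]
ee_rot: [-0.001, 0.925, 0.379, -0.001]
contact_force: [-3.3, 0.1, 3.1]
width: 0.0384
gripper_force: 72.8
```

Emit:
move_arm([
  [[-0.0005,-0.0005,0.0005,0.06,1],[-0.0005,-0.0005,0.001,0.12,1],[-0.0005,-0.0005,0.0015,0.18,1],[-0.0005,-0.0005,0.0015,0.18,1]],
])

```text
clock: 12.8
position: [0.536, 0.2178, 0.1297]
ee_rot: [-0.0, 0.98, 0.199, -0.0]
contact_force: [-2.5, 1.5, 2.7]
width: 0.0382
gripper_force: 72.7
```

```bash
python3 - <<'E'
from h import *
s=manip.get_state(); print(s['position'],s['contact_force'],s['moment'],s['qpos'][5])
im=manip.get_image('side')
x,y=270,285
cv2.imwrite('pics/s3.png',cv2.resize(im[y:y+90,x:x+120,::-1],(800,600),interpolation=cv2.INTER_CUBIC))
E
```

```text
[0.53596524 0.2177761  0.12966955] [-2.45348353  1.4838767   2.74749655] [ 0.13388227  0.46630061 -0.08484596] 1.4340548186337116
```

View pics/s3.png

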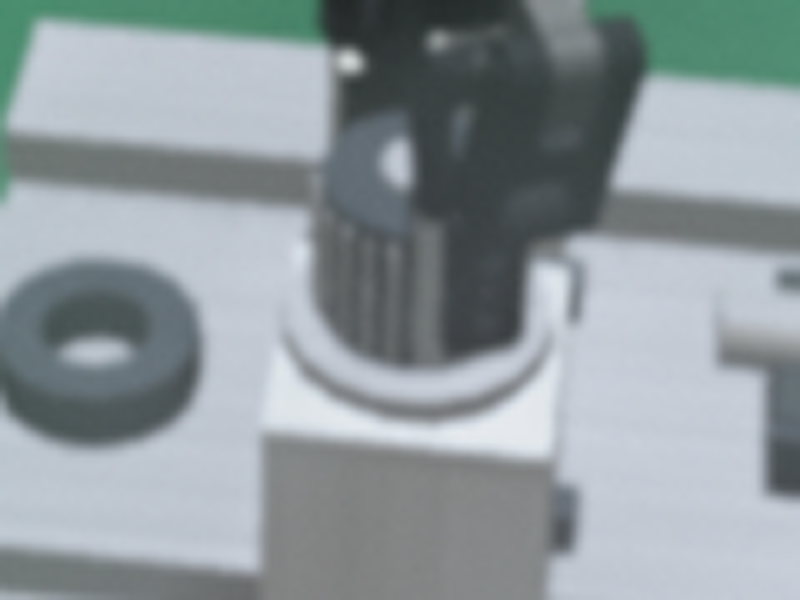

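The flange sits over the collar with only a narrow dark gap left under it. I finish in small steps.

Emit:
move_arm([
  [[0,0,0.0003,0.03,1],[0,0,0.0006,0.06,1],[0,0,0.0006,0.06,1]],
])

```text
clock: 13.15
position: [0.536, 0.2176, 0.1291]
ee_rot: [-0.0, 0.991, 0.137, -0.0]
contact_force: [-2.6, 1.5, 3.1]
width: 0.0378
gripper_force: 72.7
```

```bash
python3 - <<'E'
from h import *
s=manip.get_state(); print(s['position'],s['contact_force'],s['moment'],s['qpos'][5],s['ee_rot'])
E
```

```text
[0.53604795 0.21763309 0.12914413] [-2.59133992  1.54585846  3.13823447] [ 0.21910922  0.49476854 -0.03024231] 1.5601655866886524 [-3.17705652e-04  9.90542666e-01  1.37204456e-01 -2.50498640e-04]
```

Emit:
move_arm([
  [[0,0,0.0003,0.03,1],[0,0,0.0004,0.05,1],[0,0,0.0004,0.05,1]],
])

```text
clock: 13.45
position: [0.5361, 0.2177, 0.1291]
ee_rot: [-0.0, 0.996, 0.085, -0.0]
contact_force: [-3.2, 2.0, 5.2]
width: 0.0382
gripper_force: 72.8
```

```bash
python3 - <<'E'
from h import *
s=manip.get_state(); print(s['position'],s['contact_force'],s['moment'],s['qpos'][5],s['ee_rot'])
E
```

```text
[0.53609237 0.21770305 0.12907328] [-3.24652084  2.03676998  5.17139294] [ 0.23070694  0.59244862 -0.02954077] 1.6653047611068104 [-3.99741870e-04  9.96386709e-01  8.49313814e-02 -1.61648191e-04]
```

z has stalled, so the collar is flat under my press, but the thread has about 1 mm of axial play. I take the press off so the thread itself carries the collar, then take up the remaining turn.

Emit:
move_arm([
  [[0,0,-0.001,0,1],[0,0,-0.002,0,1],[0,0,-0.0023,0,1],[0,0,-0.0023,0,1]],
])

```text
clock: 13.85
position: [0.536, 0.2177, 0.13]
ee_rot: [-0.0, 0.997, 0.083, -0.001]
contact_force: [-2.1, 4.8, -2.7]
width: 0.0382
gripper_force: 72.4
```

Emit:
move_arm([
  [[0,0,0.00025,0.03,1],[0,0,0.0005,0.06,1],[0,0,0.0007,0.09,1],[0,0,0.0007,0.09,1]],
])

```text
clock: 14.25
position: [0.5359, 0.2172, 0.1296]
ee_rot: [0.0, 1.0, -0.011, -0.001]
contact_force: [-1.6, 2.2, -2.9]
width: 0.0382
gripper_force: 72.0
```

```bash
python3 - <<'E'
from h import *
s=manip.get_state(); print(s['position'],s['contact_force'],s['moment'],s['qpos'][5],s['ee_rot'])
E
```

```text
[0.53591517 0.21722634 0.12961828] [-1.55599702  2.17265552 -2.85460603] [ 0.63157371  0.4655504  -0.02268537] 1.8574132260763276 [ 1.33195954e-04  9.99939698e-01 -1.09622757e-02 -6.41520018e-04]
```

Emit:
move_arm([
  [[0,0,0.0002,0.03,1],[0,0,0.0004,0.05,1],[0,0,0.0004,0.05,1]],
])

```text
clock: 14.55
position: [0.536, 0.2173, 0.1293]
ee_rot: [0.0, 0.998, -0.063, -0.001]
contact_force: [-2.2, 2.5, -3.8]
width: 0.038
gripper_force: 72.0
```

```bash
python3 - <<'E'
from h import *
s=manip.get_state(); print(s['position'],s['contact_force'],s['moment'],s['qpos'][5],s['ee_rot'])
E
```

```text
[0.53595896 0.2172818  0.12934284] [-2.17155651  2.5304327  -3.84275395] [0.70005692 0.52858188 0.00287657] 1.9611154757397238 [ 9.12233522e-05  9.98026409e-01 -6.27929233e-02 -5.73011282e-04]
```

Emit:
move_arm([
  [[0,0,0,0,0.4],[0,0,0,0,-0.2],[0,0,0,0,-1],[0,0,0,0,-1],[0,0,0,0,-1],[0,0,0,0,-1],[0,0,0,0,-1],[0,0,0,0,-1]],
])

```text
clock: 15.35
position: [0.5364, 0.2172, 0.1299]
ee_rot: [0.0, 0.998, -0.063, 0.0]
contact_force: [0.3, 0.4, -0.4]
width: 0.0856
gripper_force: 0.0
```

Emit:
move_arm([
  [[0,0,-0.03,0,-1],[0,0,-0.07,0,-1],[0,0,-0.12,0,-1],[0,0,-0.16,0,-1],[0,0,-0.16,0,-1],[0,0,-0.16,0,-1]],
])

```text
clock: 15.95
position: [0.5365, 0.2173, 0.2584]
ee_rot: [-0.0, 0.998, -0.063, 0.001]
contact_force: [-0.3, -0.0, -1.0]
width: 0.0855
gripper_force: 0.0
```

```bash
python3 - <<'E'
from h import *
manip.get_image('top');manip.get_image('top')
s=manip.get_state(); im=manip.get_image('side'); print(s['clock'],s['position'],s['contact_force'],s['width'],s['ee_rot'])
x,y=270,225
cv2.imwrite('pics/s4.png',cv2.resize(im[y:y+150,x:x+130,::-1],(520,600),interpolation=cv2.INTER_CUBIC))
E
```

```text
16.05 [0.53549576 0.21701431 0.25639421] [-0.22559696 -0.10874669  0.26027204] 0.08540494595410346 [ 5.09823159e-04  9.97981152e-01 -6.34956262e-02 -1.29051767e-03]
```

View pics/s4.png

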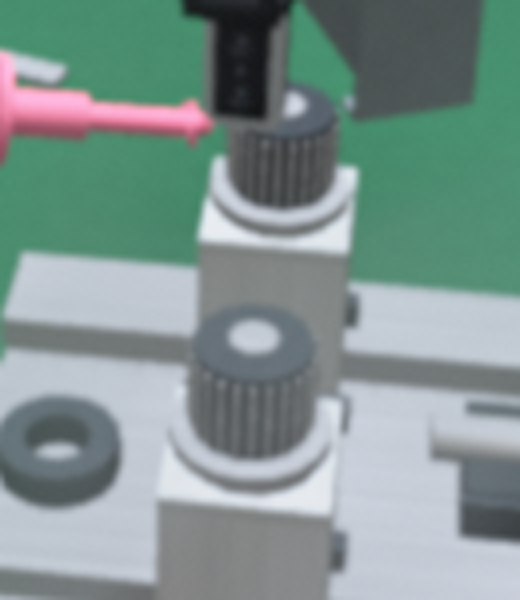

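The screw stands upright with its flange low on the riser, its disc at crop (254,337). It looks like the finished one behind it at (290,103), which a finger partly hides. I back away and compare the two head heights by triangulation.

Emit:
move_arm([
  [[0,0,-0.06,0,-1],[-0.05,0,-0.1,0,-1],[-0.1,0,-0.1,0,-1],[-0.15,0.05,-0.1,0,-1],[-0.2,0.1,-0.1,0,-1],[-0.25,0.15,-0.1,0,-1],[-0.3,0.2,-0.1,0,-1],[-0.3,0.25,-0.1,0,-1],[-0.3,0.25,-0.1,0,-1],[-0.3,0.25,-0.1,0,-1]],
])

```text
clock: 17.1
position: [0.2716, 0.0481, 0.337]
ee_rot: [0.0, 0.998, -0.066, -0.0]
contact_force: [-0.8, 1.0, 0.2]
width: 0.085
gripper_force: 0.0
```

```bash
python3 - <<'E'
from h import *
S,T=cam('side'),cam('top')
def disc(im,c,X,r):
    u=proj(c,X); x,y=np.round(u).astype(int); b=cv2.resize(im[y-r:y+r,x-r:x+r],None,fx=6,fy=6,interpolation=cv2.INTER_CUBIC)
    g=cv2.cvtColor(b,cv2.COLOR_RGB2GRAY); th,m=cv2.threshold(g,0,1,cv2.THRESH_OTSU)
    n,l,st,ce=cv2.connectedComponentsWithStats(m); 
    k=[i for i in range(1,n) if st[i,0]>0 and st[i,1]>0 and st[i,0]+st[i,2]<12*r and st[i,1]+st[i,3]<12*r and st[i,4]>200]
    if not k: return None
    i=max(k,key=lambda i:st[i,4]); return np.array([x-r,y-r])+(ce[i]+.5)/6-.5, st[i,4]/36
for rep in range(3):
    ims,imt=manip.get_image('side'),manip.get_image('top')
    for nm,X in (('new',[.5365,.2165,.145]),('done',[.535,.075,.145])):
        a,b=disc(ims,S,X,9),disc(imt,T,X,9); 
        print(nm,a,b, tri(S,a[0],T,b[0]) if a and b else '')
cv2.imwrite('pics/s5.png',ims[:,:,::-1]);cv2.imwrite('pics/t5.png',imt[:,:,::-1])
E
```

```text
new (array([333.07443654, 308.79421439]), np.float64(85.86111111111111)) (array([183.23796558, 248.50359688]), np.float64(68.86111111111111)) (array([0.53945709, 0.21727735, 0.15071499]), np.float64(0.0023094683955178505))
done (array([340.68194898, 250.5907995 ]), np.float64(59.52777777777778)) (array([263.72253385, 252.23865248]), np.float64(71.80555555555556)) (array([0.53581656, 0.07805687, 0.15059872]), np.float64(0.002196918074309219))
new (array([333.07044229, 308.80070119]), np.float64(85.83333333333333)) (array([183.24166667, 248.50860215]), np.float64(68.88888888888889)) (array([0.53945549, 0.21727423, 0.15070135]), np.float64(0.0022965822653307757))
done (array([340.67631497, 250.59142546]), np.float64(59.5)) (array([263.71989579, 252.24639779]), np.float64(71.97222222222223)) (array([0.53581408, 0.07806102, 0.15059935]), np.float64(0.00217537755465405))
new (array([333.08960428, 308.80184344]), np.float64(85.63888888888889)) (array([183.23616707, 248.50664786]), np.float64(68.94444444444444)) (array([0.5394446 , 0.21728205, 0.15070824]), np.float64(0.0023242632424347264))
done (array([340.67471613, 250.59608804]), np.float64(59.52777777777778)) (array([263.72094742, 252.23515233]), np.float64(72.02777777777777)) (array([0.53582479, 0.07806064, 0.15059095]), np.float64(0.002192675026064683))
```

Both heads measure the same height to within 0.1 mm (0.1507 and 0.1506 m). The screw is stable and the arm is clear, so I hand in.

```bash
python3 -c "
from rig import manip
print(manip.sign_off())"
```

```text
the job is handed in; nothing more can be done
None
```

The long screw is screwed home in the open riser and released, with its head within about 0.1 mm of the finished riser's head height, and the job is handed in after about 17 s of robot time.

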